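# Seat the throwing bat on the wheel's pins

### The job

The square throwing bat is lying crooked on top of the pottery wheel's two bat pins. Without picking it up or prying it up, nudge it sideways across the wheel head with your fingertips until both of its holes drop over the two pins and it lies flat on the wheel head, then take your hand away. Leave the bowl, the loop tool, the mug and the jar where they are.

Things in the scene. Friction and masses are not known exactly. Their poses are not given: they have to be found in the camera images.
- wheel: Portable pottery wheel on the table; it stays put and its head does not turn. Origin on the table under the head's centre. x points from its near face (knob and switch) to the tool tray at its far part, y to the left, z up. White box housing square to these axes: x -165 to 265 mm, y +-170 mm, top 143 mm above the table; the tray has a 10 mm lip.
- wheel_top (a point): Centre of the top face of the round aluminium wheel head: 280 mm in diameter, flat, horizontal, 190 mm above the table. Axes as wheel. The two bat pins stand on its y axis, 65 mm either side of this point. On the same line, 132 mm either side, is a spare empty pin hole (a black dot 9 mm wide near the rim).
- pin_left (a point): Top of the fixed steel bat pin on the +y side of the wheel head, hidden under the bat at the start: 9.5 mm in diameter, standing 7 mm above the head, its top tapered over the last 2.5 mm to 4 mm across.
- pin_right (a point): Top of the other, identical bat pin, on the -y side, 130 mm from the first.
- bat_center (a point): Centre (also of thickness) of the loose square bat, brown hardboard 210 x 210 x 12 mm, 0.28 to 0.54 kg. z square to its face, x and y along its edges, holes on y. Seated, this point is 6 mm above wheel_top. Either way round (half a turn apart) is right. It slides when an edge is pushed with a few newtons; a hole within about 2 mm of a pin drops over it by itself.
- bat: The same bat: origin at the centre of its underside, axes as bat_center. At the start it lies on top of the pins with its near (-x) part on the wheel head, so it leans about 3 degrees (now and then one hole has already caught its pin); it lies up to 35 mm off, towards the wheel's near face and to either side, turned up to 17 degrees either way.
- hole_left (a point): Centre of the bat's hole on its +y side, half-way through the thickness: a round through-hole 12.5 mm in diameter, 65 mm from the bat's centre. Axes as bat_center.
- hole_right (a point): Centre of the bat's other, identical hole, on its -y side, 130 mm from the first.
- bowl: Small blue glazed bowl, 84 mm across and 42 mm high, standing in the tool tray at the far part of the wheel's housing; origin under its centre. To be left alone.
- loop_tool: Trimming tool, a 120 mm wooden handle 12 mm thick with a wire loop, about 170 mm long, lying in the tool tray; origin under the middle of its handle, x along it to the loop. To be left alone.
- mug: White mug, 80 mm across and 90 mm high with a handle at its +y side, on the table at one side of the wheel; origin under its centre. To be left alone.
- jar: Terracotta-coloured lidded jar, 72 mm across and 85 mm high, on the table at the other side of the wheel; origin under its centre. To be left alone.

How it is judged:
By the outcome, as a careful person would: the job done as asked, in the order asked, and still so for the second after the job is handed in, with the robot touching nothing.
It also fails if it takes over 72 s, if anything falls off the work surface, if the arm or the gripper's body presses on something with over 40 N, if the wrist force passes 120 N, or if a joint passes its speed limit or range.

### The arm

A 6-joint arm with a two-finger parallel gripper is mounted at the origin on the work surface. World frame = base frame: x ahead of the robot, y to its left, z up, the work surface at z = 0. Lengths are in m, angles in rad, forces in N, time in s.
With the tool pointing down it reaches from about 0.325 to 1 m from the base axis. Payload 5.1 kg.
Tool frame: the origin (TCP) lies midway between the tips of the shut fingers; the grasp point (between the pads) lies env.grip_depth behind it (env.grip_depth is the distance from the TCP to the grasp point, in m); x points along the fingers, y is the direction in which the jaws open and shut, and the axes are right-handed (so a half turn about x gives the same grasp; the last joint's range is limited). The gripper opens to 85 mm and grips with 20 to 120 N. Pads are 22 mm wide; open, the fingers measure 114 mm over their backs; the gripper's body (76 mm by 85 mm) begins 54 mm behind the grasp point. The pads swing forward as they close: fully open they stand 13 mm farther back than shut.
Start: joints at [-1.256, 0.124, 1.65, -0, 1.367, -0.083], TCP at [0.252, -0.599, 0.231] pointing down, gripper open.
Joint ranges: [-2.61, 2.61], [-1.02, 2.33], [0.03, 2.71], [-1.35, 4.49], [0.32, 2.68], [-2.91, 2.91]. Speed limits (rad/s): [2.57, 2.57, 3.14, 3.14, 3.14, 3.14].

### API

Orientations are given as [roll, pitch, yaw] about the fixed x, y, z axes, in that order (R = Rz(yaw) Ry(pitch) Rx(roll)).
In Python, from rig import env gives the robot as it stands.
- The arm moves only by the tool move_arm, never from a script. Its argument "steps" is a list of rows, each an object with "slide": the shift along the tool's x, y, z in m, a list of three; "rotation": the turn, a rotation vector about the tool's x, y, z in degrees, a list of three; "fingers": the closure in counts, from 0 (fully open) to 255 (shut). A call has 1 to 10 rows; each row shifts and turns the pose as measured when the row begins, along the tool's axes as they then stand; what a row does not reach is not made up. A row lasts 1/10 s, in which the tool goes at most 50 mm and 8.59 degrees, less where a joint would pass 70% of its speed; a pose out of reach is approached as far as the arm can. A call is refused whole if a number of a shift passes 0.05 or a number of a turn 8.59, either way. A call with a gripper value outside its range is refused whole. The fingers move at their own pace and stop on an object; "squeeze" is the grip in N (left out, the last holds). Time passes only in rows, so rows that do not move let the fingers close. It gives the time, the measured TCP pose, the force and the opening at its end, in the units of the state.
- env.observe(): the state, without advancing time (a new reading comes with each control period).
- env.snapshot(name): name is "side" or "top" or "wrist"; returns a dict with "image" (400x640x3 uint8, blue, green, red), "intrinsics" (3x3 intrinsics, pixels), "extrinsics" (4x4, takes a point from world to camera coordinates). Camera axes: x right, y down, z forward; pixel columns grow to the right and rows downward; lengths in m; the calibration is good to about 2 mm. The wrist camera is an equidistant fisheye: a pixel r from the principal point sees the ray r / f radians off the axis. A picture is of the moment at which its call begins. There is no depth.
- env.finish_job(): hands the job in, once; it reports no verdict.
The state is a dict: "time_s": time; "joint_pos": joint angles; "dq": joint speeds; "joint_efforts": joint torques, N m; "ee_pos": TCP position; "ee_rot": TCP orientation; "wrist_force": force on the tool from outside, world axes, zero at the start; "moment": the same for the moment, N m; "width": finger opening in m.
Only numpy, scipy, OpenCV 4.12 (cv2) and the standard library are available. Lean on these libraries where they do the work, as an engineer would, in place of code of your own. Each camera call takes 0.05 s, during which the arm holds its last target.

## Working session

There is one attempt and no reset: what is moved stays moved. The work goes in short steps, Python scripts to look and compute and a tool call to move; the robot and the scene stay as the last step left them, time stands still between calls to the robot, and variables do not carry over. Pictures are saved under pics/ and viewed, and the job is handed in when it is done.

Besides the shell and the picture viewer there is one more tool, called after "Call:" as name(argument=value, ...), one argument or row to a line, values as JSON. move_arm: Moves the arm, as the interface text tells. Its arguments: {"type":"object","properties":{"steps":{"type":"array","items":{"type":"object","properties":{"slide":{"type":"array","items":{"type":"number"}},"rotation":{"type":"array","items":{"type":"number"}},"fingers":{"type":"number"}}}},"squeeze":{"type":"number"}},"required":["steps"]}

```bash
mkdir -p pics; ls
python3 - <<'E'
from rig import env
import cv2
print(env.observe(), env.grip_depth)
for n in ["side","top","wrist"]:
    s=env.snapshot(n); cv2.imwrite(f"pics/{n}0.png",s["image"]); print(n,s["intrinsics"],s["extrinsics"])
E
```

```text
pics
{'time_s': 0.0, 'joint_pos': array([-1.25559830e+00,  1.24527598e-01,  1.65173261e+00,  1.49101968e-05,
        1.36748720e+00, -8.26137612e-02]), 'dq': array([ 3.93247009e-04,  4.70180705e-04, -2.27859839e-04,  9.04421528e-04,
       -7.59604092e-05,  1.77409281e-03]), 'joint_efforts': array([ 1.39497133e-03, -4.23607850e+01, -3.65451837e+01, -3.52930506e-06,
        6.99888435e-03,  5.13803144e-06]), 'ee_pos': array([ 0.2515831 , -0.5986516 ,  0.23000382]), 'ee_rot': array([-1.66018412,  1.56864152,  1.8792173 ]), 'wrist_force': array([ 0.29337655,  0.64707749, -0.72446848]), 'moment': array([ 0.0300302 , -0.00421999, -0.04714152]), 'width': 0.08538223041326963} 0.0187
side [[457.71505497   0.         320.16841368]
 [  0.         457.71505497 210.34100966]
 [  0.           0.           1.        ]] [[ 0.86876473 -0.49489173 -0.01816619 -0.53150927]
 [-0.38953552 -0.66024452 -0.64213648  0.34577764]
 [ 0.30579391  0.5649419  -0.76637506  0.90744321]
 [ 0.          0.          0.          1.        ]]
top [[459.48813015   0.         316.63363491]
 [  0.         459.48813015 198.4934568 ]
 [  0.           0.           1.        ]] [[-0.00364053 -0.99999067 -0.00232548  0.04174541]
 [-0.99672601  0.00381646 -0.0807632   0.66056698]
 [ 0.08077132  0.00202385 -0.9967306   1.26209675]
 [ 0.          0.          0.          1.        ]]
wrist [[309.70691629   0.         323.13789581]
 [  0.         309.70691629 199.18525006]
 [  0.           0.           1.        ]] [[ 0.38757555 -0.92183716 -0.00119915 -0.6487934 ]
 [-0.87624323 -0.36880954  0.31012469 -0.03909698]
 [-0.28632672 -0.119146   -0.95069514  0.37981383]
 [ 0.          0.          0.          1.        ]]
```

View pics/top0.png

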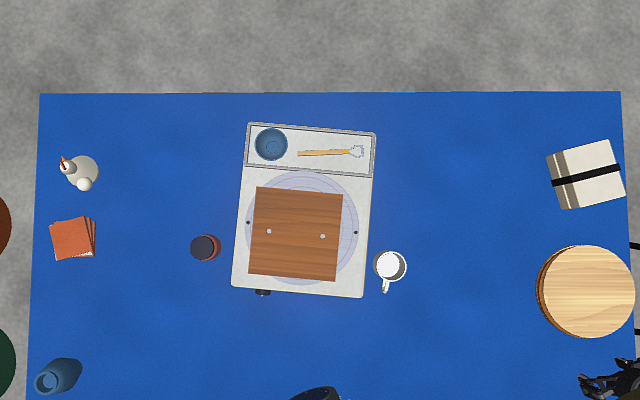

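View pics/side0.png

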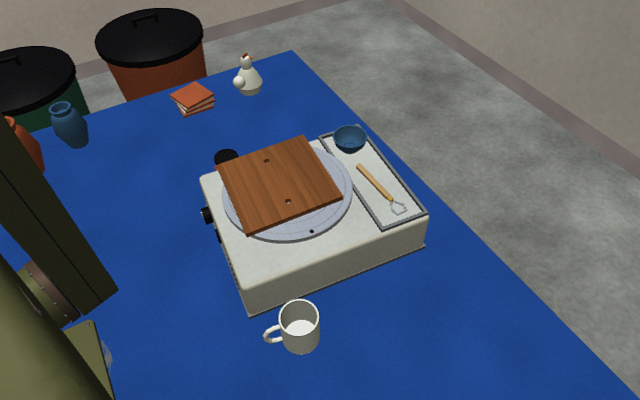

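View pics/wrist0.png

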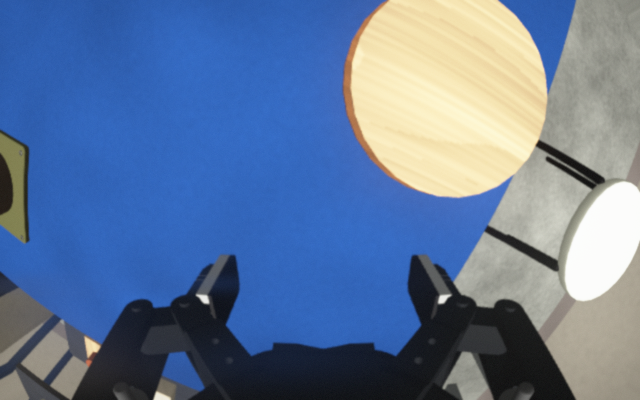

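```bash
cat > h.py <<'E'
import numpy as np, cv2
def ray(s,uv):
    K=s["intrinsics"];E=s["extrinsics"];R=E[:3,:3];t=E[:3,3]
    d=R.T@np.linalg.solve(K,[uv[0],uv[1],1.]);return -R.T@t,d/np.linalg.norm(d)
def onz(s,uv,z):
    c,d=ray(s,uv);return c+d*(z-c[2])/d[2]
def proj(s,p):
    E=s["extrinsics"];q=s["intrinsics"]@(E[:3,:3]@np.asarray(p)+E[:3,3]);return q[:2]/q[2]
def tri(s1,a,s2,b):
    c,d=ray(s1,a);e,f=ray(s2,b)
    k=np.linalg.lstsq(np.c_[d,-f],e-c,rcond=None)[0]
    p,q=c+k[0]*d,e+k[1]*f
    return (p+q)/2,np.linalg.norm(p-q)
def batmask(im):
    h=cv2.cvtColor(im,cv2.COLOR_BGR2HSV)
    return h
E
python3 - <<'E'
import cv2
a=cv2.imread("pics/top0.png")[110:310,220:400];cv2.imwrite("pics/top0z.png",cv2.resize(a,None,fx=3,fy=3,interpolation=cv2.INTER_CUBIC)) 
b=cv2.imread("pics/side0.png")[125:245,200:360];cv2.imwrite("pics/side0z.png",cv2.resize(b,None,fx=5,fy=5,interpolation=cv2.INTER_CUBIC))
for im,n in((cv2.imread("pics/top0.png"),"t"),(cv2.imread("pics/side0.png"),"s")):
  h=cv2.cvtColor(im,cv2.COLOR_BGR2HSV)
  for p in ([(269,231),(322,236),(300,200),(300,260),(248,222),(320,180)] if n=="t" else [(266,160),(288,201),(300,180),(311,231),(330,220)]): print(n,p,h[p[1],p[0]])
E
```

```text
t (269, 231) [112  30 218]
t (322, 236) [112  28 207]
t (300, 200) [ 12 145 148]
t (300, 260) [ 13 151 166]
t (248, 222) [150   9  56]
t (320, 180) [128  12 175]
s (266, 160) [ 12 181  62]
s (288, 201) [11 99 75]
s (300, 180) [ 13 165 131]
s (311, 231) [120  85   9]
s (330, 220) [108  31 181]
```

View pics/top0z.png

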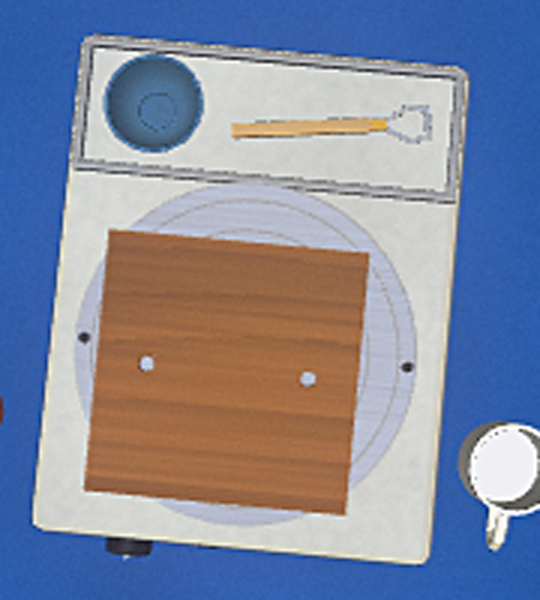

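View pics/side0z.png

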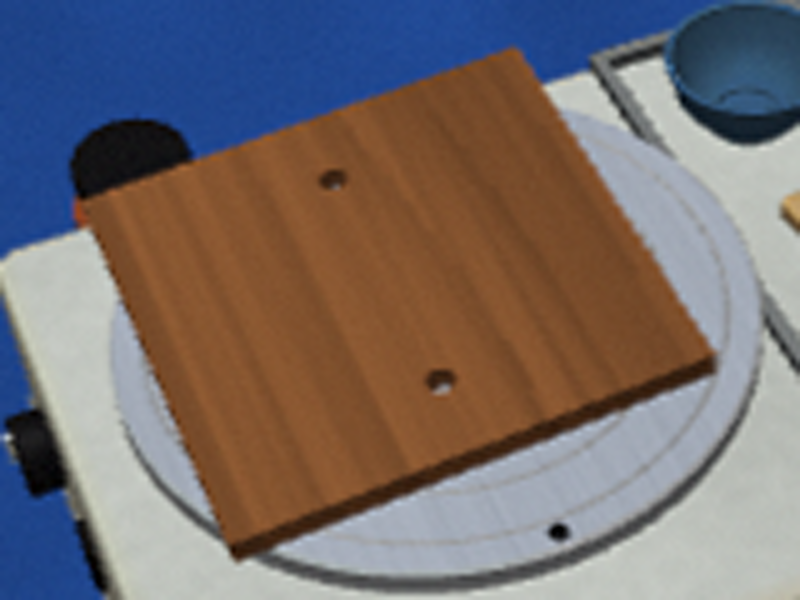

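```bash
cat >> h.py <<'E'
from scipy.spatial.transform import Rotation as Rn
def cent(mask,p,r):
    x0,y0=int(p[0])-r,int(p[1])-r
    w=mask[y0:y0+2*r+1,x0:x0+2*r+1].astype(float);ys,xs=np.mgrid[y0:y0+2*r+1,x0:x0+2*r+1]
    return np.array([(w*xs).sum(),(w*ys).sum()])/w.sum()
def dark(im,p,r=5):  # weight = darkness rel. to local median
    g=cv2.cvtColor(im,cv2.COLOR_BGR2GRAY).astype(float)
    m=np.median(g[int(p[1])-r:int(p[1])+r+1,int(p[0])-r:int(p[0])+r+1]);return np.clip(m-g-15,0,None)
def sat(im,p,r=5):
    h=cv2.cvtColor(im,cv2.COLOR_BGR2HSV)[...,1].astype(float)
    m=np.median(h[int(p[1])-r:int(p[1])+r+1,int(p[0])-r:int(p[0])+r+1]);return np.clip(m-h-30,0,None)
def wood(im,roi):
    h=cv2.cvtColor(im,cv2.COLOR_BGR2HSV);m=cv2.inRange(h,(4,70,30),(22,255,255))
    z=np.zeros_like(m);x0,y0,x1,y1=roi;z[y0:y1,x0:x1]=m[y0:y1,x0:x1]
    z=cv2.morphologyEx(z,cv2.MORPH_CLOSE,np.ones((9,9),np.uint8)); z=cv2.morphologyEx(z,cv2.MORPH_OPEN,np.ones((5,5),np.uint8))
    c=max(cv2.findContours(z,cv2.RETR_EXTERNAL,cv2.CHAIN_APPROX_NONE)[0],key=cv2.contourArea)
    return c
def quad(c):
    # fit 4 lines to contour
    k=cv2.approxPolyDP(c,12,True)[:,0].astype(float)
    P=c[:,0].astype(float);L=[]
    n=len(k)
    if n!=4:
        k=cv2.boxPoints(cv2.minAreaRect(c)).astype(float);n=4
    for i in range(n):
        a,b=k[i],k[(i+1)%n];d=(b-a);l=np.linalg.norm(d);d/=l
        t=(P-a)@d;o=abs((P-a)@np.array([-d[1],d[0]]))
        s=P[(t>.1*l)&(t<.9*l)&(o<5)];v=cv2.fitLine(s.astype(np.float32),cv2.DIST_HUBER,0,.01,.01).ravel();L.append(v)
    out=[]
    for i in range(n):
        a,b=L[i-1],L[i];s=np.linalg.solve(np.c_[a[:2],-b[:2]],b[2:]-a[2:]);out.append(a[2:]+s[0]*a[:2])
    return np.array(out)
E
python3 - <<'E'
from h import *
from rig import env
t=env.snapshot("top");s=env.snapshot("side")
T=t["image"];S=s["image"]
dl=cent(dark(T,(248,222)),(248,222),4);dr=cent(dark(T,(355,232)),(355,232),4)
L=onz(t,dl,.19);R=onz(t,dr,.19);C=(L+R)/2;v=L-R;yaw=np.degrees(np.arctan2(-v[0],v[1]))
print("dots",dl,dr,"dist",np.linalg.norm(v),"C",C,"yaw",yaw)
sr=cent(dark(S,(311,231)),(311,231),4);print("side dot",onz(s,sr,.19),R)
hl=cent(sat(T,(269,231)),(269,231),4);hr=cent(sat(T,(322,236)),(322,236),4)
c,sn=np.cos(np.radians(yaw)),np.sin(np.radians(yaw));W=np.array([[c,sn],[-sn,c]])
for n,h in(("hl",hl),("hr",hr)):
    for z in (.197,.207): p=onz(t,h,z);print(n,h,z,W@(p-C)[:2])
q=quad(wood(T,(235,175,355,295)));print("topquad",q)
for z in(.203,.209): 
  P=np.array([onz(t,k,z) for k in q]);print(z,((P-C)[:,:2]@W.T).round(4).tolist(), (W@(P.mean(0)-C)[:2]).round(4))
  e=P-np.roll(P,1,0);print(np.linalg.norm(e,axis=1),np.degrees(np.arctan2(e[:,1],e[:,0])))
E
```

```text
dots [247.91537267 222.21350932] [355.30120482 231.90200803] dist 0.26278812234034016 C [0.57781994 0.07595666 0.19      ] yaw -5.355818102304908
side dot [ 0.56403153 -0.05722936  0.19      ] [ 0.56555555 -0.05486376  0.19      ]
hl [268.39130435 230.82293636] 0.197 [-0.01637533  0.07882779]
hl [268.39130435 230.82293636] 0.207 [-0.01638493  0.07775169]
hr [322.11331133 235.9840484 ] 0.197 [-0.01711124 -0.051762  ]
hr [322.11331133 235.9840484 ] 0.207 [-0.01711423 -0.05166628]
topquad [[256.23575 186.43005]
 [247.95175 272.52487]
 [334.1806  280.8502 ]
 [342.08096 194.41098]]
0.203 [[0.0879, 0.1181], [-0.1197, 0.1171], [-0.1208, -0.0898], [0.0872, -0.091]] [-0.0164  0.0136]
[0.20906599 0.20761019 0.20692748 0.20794967] [ 84.44406409 174.92650467 -95.65186824  -5.66358514]
0.209 [[0.0873, 0.1172], [-0.1192, 0.1162], [-0.1202, -0.0896], [0.0866, -0.0907]] [-0.0164  0.0133]
[0.20793429 0.20648637 0.20580736 0.20682401] [ 84.44406409 174.92650467 -95.65186824  -5.66358514]
```

```bash
cat >> h.py <<'E'
C0=np.array([0.5778,0.0760]);YAW=np.radians(-5.36)
cw,sw=np.cos(YAW),np.sin(YAW);A=np.array([[cw,-sw],[sw,cw]])
def w2(xy): return C0+A@np.array(xy)
def pose(o):
    return np.array(o["ee_pos"]),Rn.from_euler("xyz",o["ee_rot"]).as_matrix()
def plan(env,xy,z,jaw): # jaw: wanted direction angle of tool y in wheel deg (mod 180)
    o=env.observe();p,R=pose(o)
    tgt=np.r_[w2(xy),z];d=R.T@(tgt-p)
    phi=np.radians(jaw)+YAW;best=None
    for k in(0,np.pi):
        y=np.array([np.cos(phi+k),np.sin(phi+k),0]);x=np.array([0,0,-1.]);D=np.c_[x,y,np.cross(x,y)]
        rv=np.degrees(Rn.from_matrix(R.T@D).as_rotvec())
        print("  rot opt",rv.round(2),)
    print("wheelpos",(A.T@(p[:2]-C0)).round(4),"z",p[2].round(4),"R",R.round(3).tolist(),"\nslide",d.round(4),"F",o["wrist_force"].round(1),"t",o["time_s"],"j",o["joint_pos"].round(2),"w",round(o["width"],4))
E
python3 - <<'E'
from h import *
from rig import env
plan(env,(-.016,.150),.28,0)
E
```

```text
rot opt [-6.185e+01 -3.000e-02  5.000e-02]
  rot opt [1.1815e+02 5.0000e-02 4.0000e-02]
wheelpos [-0.2616 -0.7025] z 0.2307 R [[-0.0, 0.387, -0.922], [0.001, -0.922, -0.387], [-1.0, -0.001, -0.0]] 
slide [-0.0486 -0.6358 -0.6188] F [-0.5  0.7 -1.1] t 0.25 j [-1.26  0.12  1.65  0.    1.37 -0.08] w 0.0853
```

Call:
move_arm(
  steps=[
    {"slide": [-0.048,0,0],"rotation": [-7.7,0,0],"fingers": 0},
    {"slide": [0,0,0],"rotation": [-7.7,0,0],"fingers": 0},
    {"slide": [0,0,0],"rotation": [-7.7,0,0],"fingers": 0},
    {"slide": [0,0,0],"rotation": [-7.7,0,0],"fingers": 0},
    {"slide": [0,0,0],"rotation": [-7.7,0,0],"fingers": 0},
    {"slide": [0,0,0],"rotation": [-7.7,0,0],"fingers": 0},
    {"slide": [0,0,0],"rotation": [-7.7,0,0],"fingers": 0},
    {"slide": [0,0,0],"rotation": [-7.7,0,0],"fingers": 0},
  ],
)

```text
time_s: 1.05
ee_pos: [0.2514, -0.598, 0.2784]
ee_rot: [-2.765, 1.566, 1.893]
wrist_force: [1.1, 0.2, -0.1]
width: 0.0856
```

Run:
```python
from h import *
from rig import env
plan(env,(-.016,.150),.28,0)
```

```text
rot opt [ 2.25 -0.25  0.1 ]
  rot opt [-1.7775e+02 -1.6000e-01 -3.8000e-01]
wheelpos [-0.262  -0.7016] z 0.2784 R [[-0.001, 0.999, -0.054], [0.004, -0.054, -0.999], [-1.0, -0.002, -0.004]] 
slide [ 0.0016  0.2792 -0.8413] F [ 1.1  0.2 -0.1] t 1.05 j [-1.26  0.1   1.6  -0.    1.45 -1.2 ] w 0.0856
```

Call:
move_arm(
  steps=[
    {"slide": [0,0.0147,-0.0443],"rotation": [2.2,0,0],"fingers": 0},
    {"slide": [0,0.0147,-0.0443],"fingers": 0},
    {"slide": [0,0.0147,-0.0443],"fingers": 0},
    {"slide": [0,0.0147,-0.0443],"fingers": 0},
    {"slide": [0,0.0147,-0.0443],"fingers": 0},
    {"slide": [0,0.0147,-0.0443],"fingers": 0},
    {"slide": [0,0.0147,-0.0443],"fingers": 0},
    {"slide": [0,0.0147,-0.0443],"fingers": 0},
    {"slide": [0,0.0147,-0.0443],"fingers": 0},
    {"slide": [0,0.0147,-0.0443],"fingers": 0},
  ],
)

```text
invalid input at $.steps[1]: expected keys slide, rotation, fingers
```

Run:
```python
from h import *
from rig import env
plan(env,(-.016,.150),.28,0)
```

```text
rot opt [ 2.25 -0.25  0.1 ]
  rot opt [-1.7775e+02 -1.6000e-01 -3.8000e-01]
wheelpos [-0.262  -0.7016] z 0.2784 R [[-0.001, 0.999, -0.054], [0.004, -0.054, -0.999], [-1.0, -0.002, -0.004]] 
slide [ 0.0016  0.2792 -0.8413] F [ 1.1  0.2 -0.1] t 1.05 j [-1.26  0.1   1.6  -0.    1.45 -1.2 ] w 0.0856
```

Call:
move_arm(
  steps=[
    {"slide": [0,0.0147,-0.0443],"rotation": [2.2,0,0],"fingers": 0},
    {"slide": [0,0.0147,-0.0443],"rotation": [0,0,0],"fingers": 0},
    {"slide": [0,0.0147,-0.0443],"rotation": [0,0,0],"fingers": 0},
    {"slide": [0,0.0147,-0.0443],"rotation": [0,0,0],"fingers": 0},
    {"slide": [0,0.0147,-0.0443],"rotation": [0,0,0],"fingers": 0},
    {"slide": [0,0.0147,-0.0443],"rotation": [0,0,0],"fingers": 0},
    {"slide": [0,0.0147,-0.0443],"rotation": [0,0,0],"fingers": 0},
    {"slide": [0,0.0147,-0.0443],"rotation": [0,0,0],"fingers": 0},
    {"slide": [0,0.0147,-0.0443],"rotation": [0,0,0],"fingers": 0},
    {"slide": [0,0.0147,-0.0443],"rotation": [0,0,0],"fingers": 0},
  ],
)

```text
time_s: 2.05
ee_pos: [0.4404, -0.1588, 0.278]
ee_rot: [-3.054, 1.565, 1.556]
wrist_force: [0.5, 0.1, 0.4]
width: 0.0852
```

Run:
```python
from h import *
from rig import env
plan(env,(-.016,.150),.28,0)
```

```text
rot opt [-0.56 -0.32  0.03]
  rot opt [1.7944e+02 4.0000e-02 5.0000e-01]
wheelpos [-0.1149 -0.2466] z 0.278 R [[0.0, 0.995, -0.103], [0.006, -0.103, -0.995], [-1.0, -0.0, -0.006]] 
slide [ 1.000e-04  9.500e-02 -3.976e-01] F [0.5 0.1 0.4] t 2.05 j [-0.46 -0.32  1.98  0.01  1.48 -0.36] w 0.0852
```

Call:
move_arm(
  steps=[
    {"slide": [0,0.0105,-0.0443],"rotation": [-0.5,-0.3,0],"fingers": 0},
    {"slide": [0,0.0105,-0.0443],"rotation": [0,0,0],"fingers": 0},
    {"slide": [0,0.0105,-0.0443],"rotation": [0,0,0],"fingers": 0},
    {"slide": [0,0.0105,-0.0443],"rotation": [0,0,0],"fingers": 0},
    {"slide": [0,0.0105,-0.0443],"rotation": [0,0,0],"fingers": 0},
    {"slide": [0,0.0105,-0.0443],"rotation": [0,0,0],"fingers": 0},
    {"slide": [0,0.0105,-0.0443],"rotation": [0,0,0],"fingers": 0},
    {"slide": [0,0.0105,-0.0443],"rotation": [0,0,0],"fingers": 0},
    {"slide": [0,0.0105,-0.0443],"rotation": [0,0,0],"fingers": 0},
  ],
)

```text
time_s: 2.95
ee_pos: [0.5743, 0.2475, 0.2794]
ee_rot: [1.405, 1.566, -0.257]
wrist_force: [0.5, -1.1, 0.5]
width: 0.0854
```

Run:
```python
from h import *
from rig import env
plan(env,(-.016,.150),.184,0)
```

```text
rot opt [ 0.09  0.05 -0.3 ]
  rot opt [-1.7991e+02  4.7000e-01  8.0000e-02]
wheelpos [-0.0195  0.1704] z 0.2794 R [[0.005, 0.996, -0.092], [-0.001, -0.092, -0.996], [-1.0, 0.005, 0.001]] 
slide [0.0954 0.003  0.0203] F [ 0.5 -1.1  0.5] t 2.95 j [ 0.32  0.04  1.66 -0.    1.44  0.41] w 0.0854
```

Call:
move_arm(
  steps=[
    {"slide": [0.04,0.003,0],"rotation": [0,0,0],"fingers": 0},
    {"slide": [0.035,0,0],"rotation": [0,0,0],"fingers": 0},
    {"slide": [0.012,0,0.005],"rotation": [0,0,-0.3],"fingers": 0},
    {"slide": [0.006,0,0.005],"rotation": [0,0,0],"fingers": 0},
    {"slide": [0,0,0.005],"rotation": [0,0,0],"fingers": 0},
    {"slide": [0,0,0],"rotation": [0,0,0],"fingers": 0},
  ],
)

```text
time_s: 3.55
ee_pos: [0.5787, 0.2377, 0.1865]
ee_rot: [2.057, 1.566, 0.402]
wrist_force: [0.3, 0.4, 0.4]
width: 0.0853
```

Run:
```python
from h import *
from rig import env
plan(env,(-.016,.150),.184,0)
for n in("side","top","wrist"):
  s=env.snapshot(n)["image"]; cv2.imwrite(f"pics/{n}1.png",s)
a=cv2.imread("pics/side1.png")[100:260,180:380];b=cv2.imread("pics/top1.png")[150:310,200:400]
cv2.imwrite("pics/c1.png",np.hstack([cv2.resize(x,(400,320),interpolation=2) for x in(a,b)]))
```

```text
rot opt [ 0.52 -0.12 -0.23]
  rot opt [-179.48    0.36   -0.19]
wheelpos [-0.0142  0.1611] z 0.1865 R [[0.004, 0.996, -0.084], [0.002, -0.084, -0.996], [-1.0, 0.004, -0.002]] 
slide [ 0.0024 -0.0019  0.0111] F [0.3 0.4 0.4] t 3.55 j [0.3  0.1  1.75 0.   1.28 0.39] w 0.0853
```

View pics/c1.png

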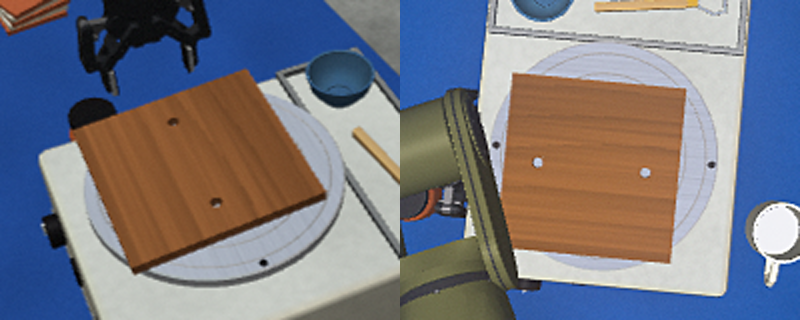

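View pics/wrist1.png

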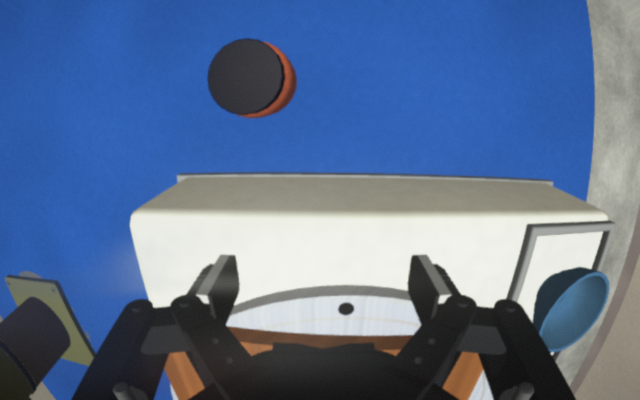

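Call:
move_arm(
  steps=[
    {"slide": [0.002,-0.002,0.012],"rotation": [0.5,0,0],"fingers": 0},
    {"slide": [0,0,0.012],"rotation": [0,0,0],"fingers": 0},
    {"slide": [0,0,0.005],"rotation": [0,0,0],"fingers": 0},
    {"slide": [0,0,0.003],"rotation": [0,0,0],"fingers": 0},
    {"slide": [0,0,0],"rotation": [0,0,0],"fingers": 0},
  ],
)

```text
time_s: 4.2
ee_pos: [0.5748, 0.2038, 0.1878]
ee_rot: [2.046, 1.56, 0.381]
wrist_force: [-0.7, 1.6, 0.4]
width: 0.0852
```

```bash
cat > look.py <<'E'
from h import *
from rig import env
import sys
n=sys.argv[1]
t=env.snapshot("top");s=env.snapshot("side");w=env.snapshot("wrist")
a=s["image"][100:260,180:380];b=t["image"][150:310,220:420]
cv2.imwrite(f"pics/c{n}.png",np.vstack([np.hstack([cv2.resize(x,(400,320),interpolation=2) for x in(a,b)]),cv2.resize(w["image"],(400,250)).repeat(1,1) if 0 else np.hstack([cv2.resize(w["image"],(400,250)),np.zeros((250,400,3),np.uint8)])]))
np.savez(f"snap{n}.npz",ti=t["image"],si=s["image"])
# holes in top view: compact low-saturation blobs inside the wood contour
c=wood(t["image"],(225,165,365,305));m=np.zeros(t["image"].shape[:2],np.uint8);cv2.drawContours(m,[c],-1,255,-1);m=cv2.erode(m,np.ones((15,15)))
hsv=cv2.cvtColor(t["image"],cv2.COLOR_BGR2HSV)
b=((hsv[...,1]<95)&(m>0)).astype(np.uint8)
k,l,st,ce=cv2.connectedComponentsWithStats(b)
H=[]
for i in range(1,k):
    if 4<=st[i,4]<=40:
        p=cent(sat(t["image"],ce[i]),np.round(ce[i]),4);q=onz(t,p,.2);H.append(A.T@(q[:2]-C0));print("hole px",p.round(1),"area",st[i,4],"wheel mm",(1e3*H[-1]).round(1))
if len(H)==2:
    H.sort(key=lambda h:-h[1]);d=H[0]-H[1];print("centre mm",(500*(H[0]+H[1])).round(1),"yaw deg",np.degrees(np.arctan2(-d[0],d[1])).round(2),"len",1e3*np.linalg.norm(d).round(4))
E
cat > pl.py <<'E'
from h import *
from rig import env
import sys
a=list(map(float,sys.argv[1:]));plan(env,(a[0],a[1]),a[2],a[3])
E
python3 look.py 2; python3 pl.py -.016 .128 .184 0
```

```text
hole px [268.8 230.9] area 13 wheel mm [-16.5  77.4]
hole px [322.7 236. ] area 21 wheel mm [-16.9 -53.1]
centre mm [-16.7  12.1] yaw deg -0.18 len 130.5
  rot opt [ 0.01 -0.26 -0.54]
  rot opt [-179.99    0.85   -0.41]
wheelpos [-0.015   0.1275] z 0.1877 R [[0.01, 0.996, -0.093], [0.004, -0.093, -0.996], [-1.0, 0.009, -0.005]] 
slide [ 0.0037 -0.001  -0.0004] F [ 0.1 -0.6  1. ] t 4.35 j [0.25 0.06 1.79 0.   1.28 0.35] w 0.0853
```

View pics/c2.png

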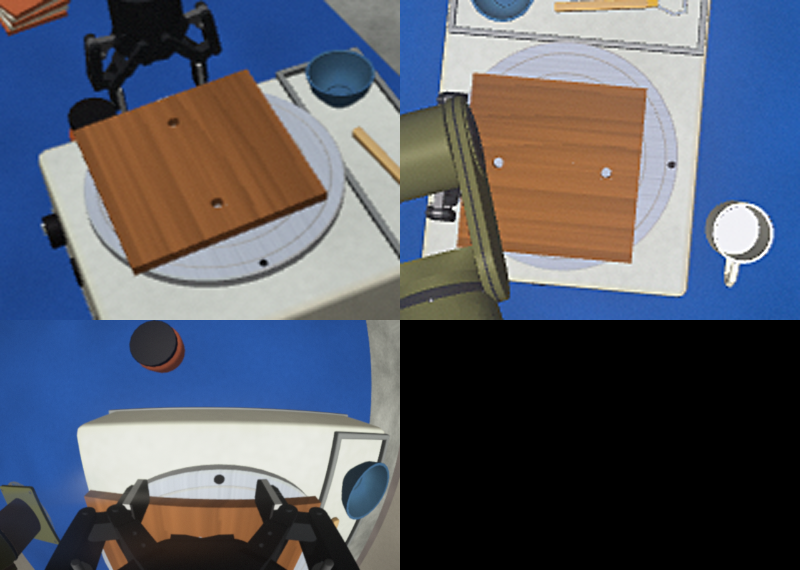

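Call:
move_arm(
  steps=[
    {"slide": [0.004,0,-0.001],"rotation": [0,0,-0.5],"fingers": 0},
    {"slide": [0.001,0,0.003],"rotation": [0,0,0],"fingers": 0},
    {"slide": [0,0,0.003],"rotation": [0,0,0],"fingers": 0},
    {"slide": [0,0,0.003],"rotation": [0,0,0],"fingers": 0},
    {"slide": [0,0,0],"rotation": [0,0,0],"fingers": 0},
  ],
)

```text
time_s: 4.85
ee_pos: [0.5744, 0.1977, 0.1826]
ee_rot: [3.074, 1.564, 1.411]
wrist_force: [-0.7, 0.5, -0.5]
width: 0.0851
```

```bash
python3 look.py 3; python3 pl.py -.016 .115 .184 0
```

```text
hole px [325.2 235.8] area 22 wheel mm [-16.1 -59.1]
  rot opt [ 0.09 -0.37 -0.01]
  rot opt [-1.7991e+02  2.0000e-02 -5.8000e-01]
wheelpos [-0.0149  0.1209] z 0.1824 R [[0.001, 0.996, -0.092], [0.006, -0.092, -0.996], [-1.0, 0.0, -0.006]] 
slide [-0.0016 -0.0012  0.0059] F [-0.1  0.4 -0.1] t 5.0 j [0.24 0.06 1.8  0.01 1.28 0.33] w 0.0853
```

View pics/c3.png

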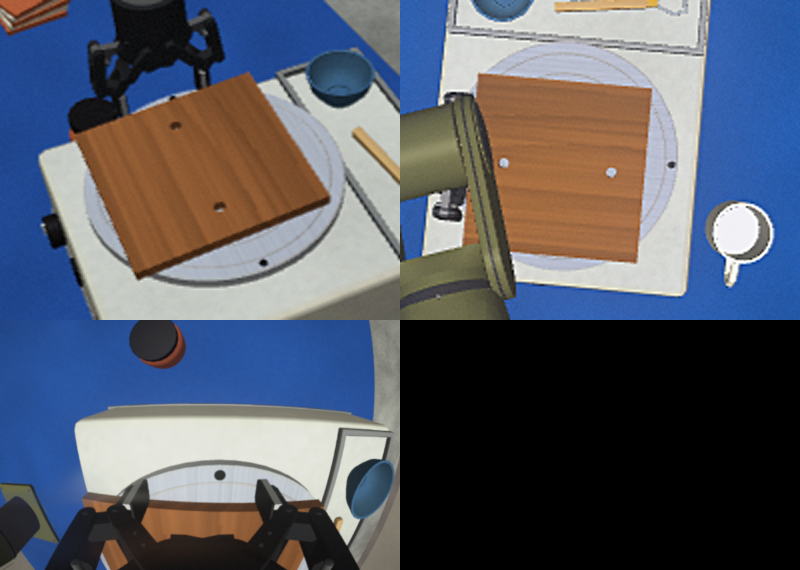

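Call:
move_arm(
  steps=[
    {"slide": [-0.001,0,0.002],"rotation": [0,0,0],"fingers": 0},
    {"slide": [0,0,0.002],"rotation": [0,0,0],"fingers": 0},
    {"slide": [0,0,0.002],"rotation": [0,0,0],"fingers": 0},
    {"slide": [0,0,0],"rotation": [0,0,0],"fingers": 0},
  ],
)

```text
time_s: 5.4
ee_pos: [0.5735, 0.1916, 0.1831]
ee_rot: [-3.107, 1.564, 1.514]
wrist_force: [-0.0, -0.3, 0.3]
width: 0.0854
```

```bash
python3 look.py 4; python3 pl.py -.016 .115 .184 0
```

```text
hole px [327.7 236.1] area 25 wheel mm [-16.1 -65.1]
  rot opt [ 0.11 -0.39  0.02]
  rot opt [-1.7989e+02 -3.0000e-02 -6.2000e-01]
wheelpos [-0.0151  0.1148] z 0.1831 R [[0.0, 0.996, -0.092], [0.007, -0.092, -0.996], [-1.0, -0.0, -0.007]] 
slide [-0.0009 -0.0009 -0.0003] F [-0.5 -0.5  0.6] t 5.55 j [0.23 0.06 1.8  0.01 1.28 0.32] w 0.0856
```

Call:
move_arm(
  steps=[
    {"slide": [0,0,-0.02],"rotation": [0,0,0],"fingers": 0},
    {"slide": [0,0,-0.02],"rotation": [0,0,0],"fingers": 0},
    {"slide": [-0.04,0,0],"rotation": [0,0,0],"fingers": 0},
    {"slide": [-0.04,0,0],"rotation": [0,0,0],"fingers": 0},
    {"slide": [0,-0.045,0],"rotation": [0,0,0],"fingers": 0},
    {"slide": [0,-0.045,0],"rotation": [0,0,0],"fingers": 0},
    {"slide": [0,-0.045,0],"rotation": [0,0,0],"fingers": 0},
    {"slide": [0,-0.03,0.03],"rotation": [0,0,0],"fingers": 0},
    {"slide": [0,0,0.045],"rotation": [0,0,0],"fingers": 0},
    {"slide": [0,0,0.045],"rotation": [0,0,0],"fingers": 0},
  ],
)

```text
time_s: 6.55
ee_pos: [0.3966, 0.1278, 0.2659]
ee_rot: [-3.112, 1.568, 1.516]
wrist_force: [0.4, 0.3, -0.5]
width: 0.0854
```

```bash
python3 look.py 5; python3 pl.py -.165 0 .25 90
```

```text
hole px [274.  231.2] area 22 wheel mm [-16.  65.]
hole px [327.6 236.1] area 25 wheel mm [-16.1 -65.1]
centre mm [-16.   -0.1] yaw deg -0.05 len 130.1
  rot opt [-89.87  -0.16  -0.16]
  rot opt [90.13 -0.16  0.16]
wheelpos [-0.1842  0.0336] z 0.266 R [[0.0, 0.996, -0.091], [0.003, -0.091, -0.996], [-1.0, 0.0, -0.003]] 
slide [0.0159 0.0191 0.0337] F [ 0.8  0.8 -0.3] t 6.7 j [ 0.18 -0.44  2.09  0.    1.49  0.27] w 0.0855
```

View pics/c5.png

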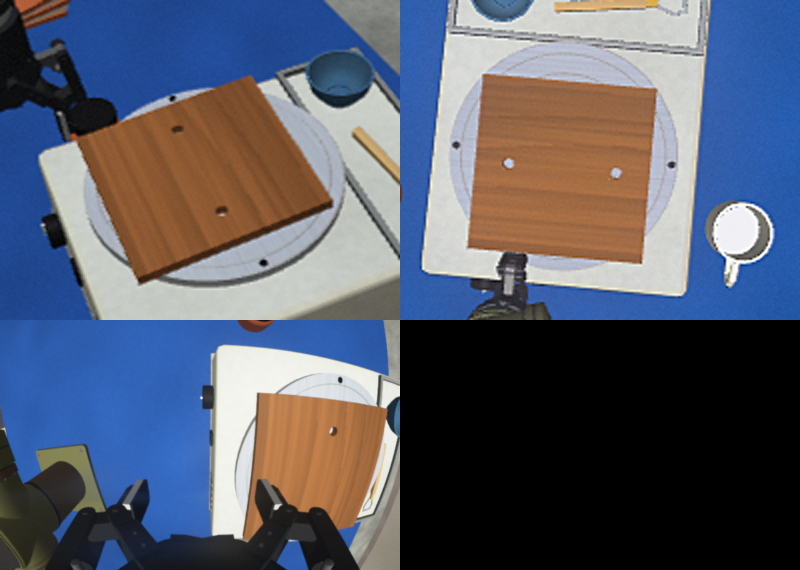

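Call:
move_arm(
  steps=[
    {"slide": [0,0,0],"rotation": [-8.5,0,0],"fingers": 0},
    {"slide": [0,0,0],"rotation": [-8.5,0,0],"fingers": 0},
    {"slide": [0,0,0],"rotation": [-8.5,0,0],"fingers": 0},
    {"slide": [0,0,0],"rotation": [-8.5,0,0],"fingers": 0},
    {"slide": [0,0,0],"rotation": [-8.5,0,0],"fingers": 0},
    {"slide": [0,0,0],"rotation": [-8.5,0,0],"fingers": 0},
    {"slide": [0,0,0],"rotation": [-8.5,0,0],"fingers": 0},
    {"slide": [0,0,0],"rotation": [-8.5,0,0],"fingers": 0},
    {"slide": [0,0,0],"rotation": [-8.5,0,0],"fingers": 0},
    {"slide": [0,0,0],"rotation": [-8.5,0,0],"fingers": 0},
  ],
)

```text
time_s: 7.7
ee_pos: [0.3994, 0.1342, 0.2663]
ee_rot: [2.006, 1.566, 1.85]
wrist_force: [-0.8, 0.7, 1.3]
width: 0.0853
```

```bash
python3 pl.py -.165 0 .182 90
```

```text
rot opt [-3.6  -0.11 -0.26]
  rot opt [ 1.764e+02 -4.000e-01  1.700e-01]
wheelpos [-0.1831  0.0413] z 0.2663 R [[-0.001, 0.156, 0.988], [0.005, 0.988, -0.156], [-1.0, 0.004, -0.002]] 
slide [ 0.084  -0.0404  0.0208] F [-0.8  0.7  1.3] t 7.7 j [ 0.19 -0.43  2.09  0.    1.49 -1.22] w 0.0853
```

Call:
move_arm(
  steps=[
    {"slide": [0,-0.04,0.01],"rotation": [-3.6,0,0],"fingers": 0},
    {"slide": [0.04,0,0.005],"rotation": [0,0,0],"fingers": 0},
    {"slide": [0.038,0,0],"rotation": [0,0,0],"fingers": 0},
    {"slide": [0,0,0],"rotation": [0,0,0],"fingers": 0},
    {"slide": [0,0,0],"rotation": [0,0,0],"fingers": 0},
  ],
)

```text
time_s: 8.2
ee_pos: [0.4111, 0.0962, 0.189]
ee_rot: [1.223, 1.564, 1.143]
wrist_force: [0.7, -0.5, 0.6]
width: 0.0854
```

```bash
python3 look.py 6;python3 pl.py -.14 0 .182 90
```

```text
hole px [274.  231.2] area 22 wheel mm [-16.   64.9]
hole px [327.6 236.1] area 25 wheel mm [-16.1 -65. ]
centre mm [-16.   -0.1] yaw deg -0.06 len 130.0
  rot opt [ 0.74  0.27 -0.36]
  rot opt [-179.26    0.57    0.42]
wheelpos [-0.1674  0.0045] z 0.1901 R [[0.005, 0.08, 0.997], [0.006, 0.997, -0.081], [-1.0, 0.006, 0.005]] 
slide [ 0.0082 -0.0049  0.0273] F [ 1.1  0.  -0.6] t 8.35 j [ 0.1  -0.39  2.18  0.01  1.34 -1.39] w 0.0854
```

View pics/c6.png

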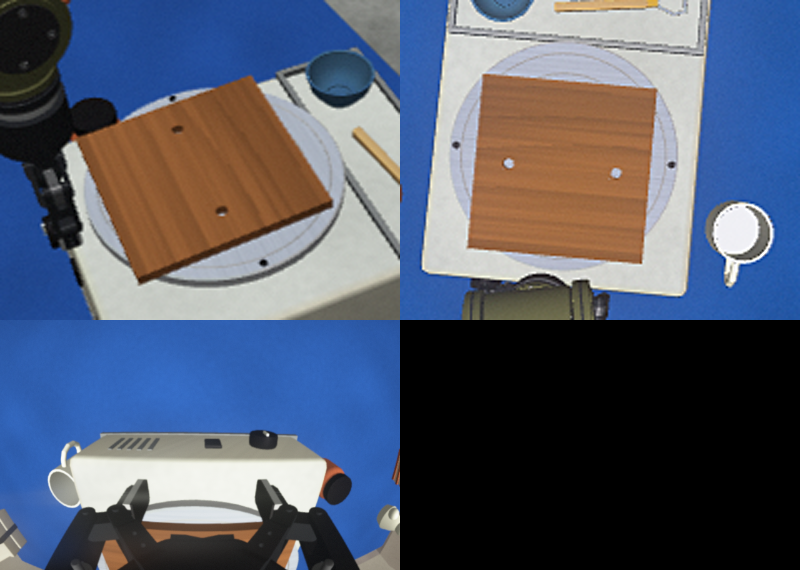

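Call:
move_arm(
  steps=[
    {"slide": [0.007,-0.005,0.005],"rotation": [0.7,0.3,-0.3],"fingers": 0},
    {"slide": [0.001,0,0.01],"rotation": [0,0,0],"fingers": 0},
    {"slide": [0,0,0.008],"rotation": [0,0,0],"fingers": 0},
    {"slide": [0,0,0],"rotation": [0,0,0],"fingers": 0},
  ],
)

```text
time_s: 8.75
ee_pos: [0.4387, 0.0892, 0.1861]
ee_rot: [0.281, 1.563, 0.188]
wrist_force: [-0.9, 0.2, 0.2]
width: 0.0857
```

```bash
python3 pl.py -.133 0 .182 90
```

```text
rot opt [ 0.04  0.4  -0.12]
  rot opt [-179.96    0.18    0.63]
wheelpos [-1.397e-01  1.000e-04] z 0.1861 R [[0.007, 0.093, 0.996], [0.001, 0.996, -0.093], [-1.0, 0.002, 0.007]] 
slide [ 0.0042 -0.0001  0.0067] F [-0.9  0.2  0.2] t 8.75 j [ 0.08 -0.32  2.14  0.    1.32 -1.4 ] w 0.0857
```

Call:
move_arm(
  steps=[
    {"slide": [0.004,0,0],"rotation": [0,0.3,0],"fingers": 0},
    {"slide": [0,0,0.003],"rotation": [0,0,0],"fingers": 0},
    {"slide": [0,0,0.003],"rotation": [0,0,0],"fingers": 0},
    {"slide": [0,0,0.003],"rotation": [0,0,0],"fingers": 0},
    {"slide": [0,0,0.003],"rotation": [0,0,0],"fingers": 0},
    {"slide": [0,0,0.002],"rotation": [0,0,0],"fingers": 0},
    {"slide": [0,0,0],"rotation": [0,0,0],"fingers": 0},
  ],
)

```text
time_s: 9.45
ee_pos: [0.4531, 0.0879, 0.1818]
ee_rot: [2.366, 1.568, 2.273]
wrist_force: [-0.9, -0.4, 0.0]
width: 0.0854
```

```bash
python3 look.py 7;python3 pl.py -.133 0 .182 90
```

```text
hole px [274.  227.9] area 21 wheel mm [-8.2 65.6]
hole px [328.1 232.7] area 22 wheel mm [ -8.  -65.4]
centre mm [-8.1  0.1] yaw deg 0.09 len 131.0
  rot opt [ 0.03 -0.1  -0.12]
  rot opt [-1.7997e+02  1.8000e-01 -1.5000e-01]
wheelpos [-1.253e-01  1.000e-04] z 0.1818 R [[-0.001, 0.093, 0.996], [0.002, 0.996, -0.093], [-1.0, 0.002, -0.002]] 
slide [-0.0002 -0.0001 -0.0077] F [-0.4 -0.2 -0.2] t 9.6 j [ 0.07 -0.27  2.11  0.    1.31 -1.4 ] w 0.0856
```

View pics/c7.png

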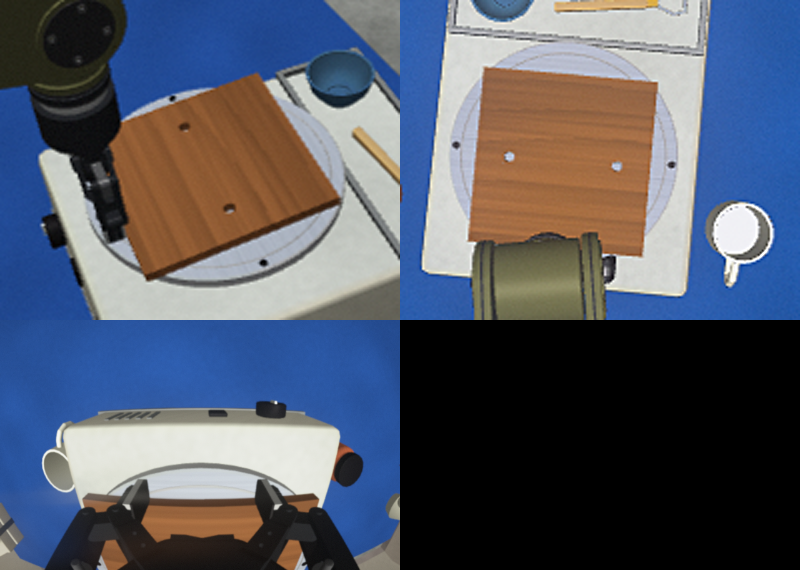

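Call:
move_arm(
  steps=[
    {"slide": [0,0,0.002],"rotation": [0,0,0],"fingers": 0},
    {"slide": [0,0,0.002],"rotation": [0,0,0],"fingers": 0},
    {"slide": [0,0,0.002],"rotation": [0,0,0],"fingers": 0},
    {"slide": [0,0,0],"rotation": [0,0,0],"fingers": 0},
  ],
)

```text
time_s: 10.0
ee_pos: [0.4595, 0.0873, 0.1819]
ee_rot: [1.944, 1.569, 1.851]
wrist_force: [-0.7, 0.8, 0.5]
width: 0.0853
```

```bash
python3 look.py 8;python3 pl.py -.118 0 .182 90; python3 -c "
import numpy as np,cv2
d=np.load('snap8.npz');a=d['ti'][200:260,250:350];b=d['si'][130:230,210:360]
cv2.imwrite('pics/z8.png',np.vstack([cv2.resize(a,(600,360),interpolation=2)[:280],cv2.resize(b,(600,400),interpolation=2)[:310]]))"
```

```text
hole px [274.7 224.7] area 21 wheel mm [-0.4 64.8]
hole px [328.  229.9] area 23 wheel mm [ -1.1 -64.6]
centre mm [-0.8  0.1] yaw deg -0.32 len 129.39999999999998
  rot opt [ 0.03 -0.08 -0.12]
  rot opt [-1.7997e+02  1.8000e-01 -1.2000e-01]
wheelpos [-1.191e-01  1.000e-04] z 0.1818 R [[-0.001, 0.093, 0.996], [0.002, 0.996, -0.093], [-1.0, 0.002, -0.001]] 
slide [-0.0002 -0.0001  0.0011] F [ 0.6 -0.2 -0.5] t 10.15 j [ 0.07 -0.26  2.1   0.    1.3  -1.41] w 0.0855
```

View pics/z8.png

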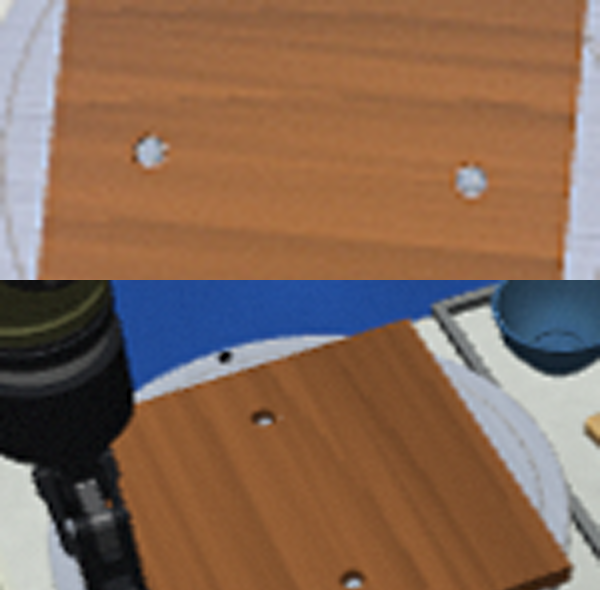

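Call:
move_arm(
  steps=[
    {"slide": [0,0,-0.02],"rotation": [0,0,0],"fingers": 0},
    {"slide": [0,0,-0.04],"rotation": [0,0,0],"fingers": 0},
    {"slide": [0,0,-0.03],"rotation": [0,0,0],"fingers": 0},
    {"slide": [-0.03,0,0],"rotation": [0,0,0],"fingers": 0},
    {"slide": [0,0,0],"rotation": [0,0,0],"fingers": 0},
  ],
)

```text
time_s: 10.65
ee_pos: [0.3651, 0.0955, 0.2093]
ee_rot: [2.955, 1.565, 2.861]
wrist_force: [0.7, 1.1, 0.9]
width: 0.0854
```

```bash
python3 look.py 9
python3 - <<'E'
from h import *
from rig import env
t=env.snapshot("top");s=env.snapshot("side");o=env.observe();print(o["wrist_force"],o["ee_pos"],o["time_s"])
a=t["image"][150:310,220:420];b=s["image"][120:250,195:365]
cv2.imwrite('pics/z9.png',np.hstack([cv2.resize(a,(400,320),interpolation=2),cv2.resize(b,(400,306),interpolation=2,dst=None) if 0 else cv2.resize(b,(400,320),interpolation=2)]))
T,S=t["image"],s["image"]
# corner predictions if seated: top face z=.202
for c in[(.105,.105),(.105,-.105),(-.105,-.105),(-.105,.105)]:
    p=np.r_[w2(c),.202]; print(c,"top",proj(t,p).round(1),"side",proj(s,p).round(1),"side if 11mm higher",proj(s,p+[0,0,.011]).round(1))
print("quad top",quad(wood(T,(225,165,365,305))).round(1).tolist())
print("quad side",quad(wood(S,(205,125,350,245))).round(1).tolist())
E
```

```text
hole px [274.7 224.7] area 21 wheel mm [-0.4 64.7]
hole px [328.  229.9] area 23 wheel mm [ -1.1 -64.6]
centre mm [-0.8  0. ] yaw deg -0.32 len 129.39999999999998
[ 0.60166698 -0.38168705 -0.03935489] [0.36353622 0.0950499  0.20481711] 10.9
(0.105, 0.105) top [262.3 180. ] side [312.2 138.6] side if 11mm higher [312.1 134.9]
(0.105, -0.105) top [348.4 187.7] side [353.4 200.3] side if 11mm higher [353.6 196.7]
(-0.105, -0.105) top [341.  274.7] side [256.3 235.2] side if 11mm higher [255.6 231.7]
(-0.105, 0.105) top [253.6 266.8] side [224.9 165.9] side if 11mm higher [224.  162.3]
quad top [[262.8999938964844, 180.8000030517578], [253.89999389648438, 266.29998779296875], [340.1000061035156, 274.29998779296875], [347.79998779296875, 188.5]]
quad side [[311.3999938964844, 140.0], [224.10000610351562, 166.10000610351562], [256.5, 238.1999969482422], [353.6000061035156, 203.39999389648438]]
```

View pics/z9.png

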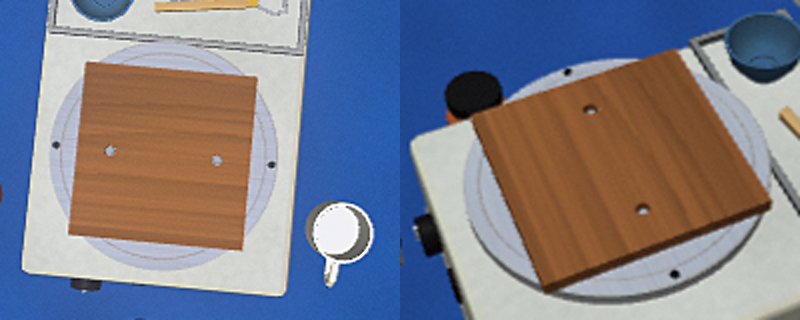

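Call:
move_arm(
  steps=[
    {"slide": [-0.04,0,0],"rotation": [0,0,0],"fingers": 0},
    {"slide": [-0.04,0,0],"rotation": [0,0,0],"fingers": 0},
    {"slide": [0,0,0],"rotation": [0,0,0],"fingers": 0},
    {"slide": [0,0,0],"rotation": [0,0,0],"fingers": 0},
  ],
)

```text
time_s: 11.3
ee_pos: [0.3645, 0.0946, 0.2832]
ee_rot: [-3.03, 1.547, -3.125]
wrist_force: [-0.2, -0.2, -0.3]
width: 0.0855
```

Run:
```python
from h import *
from rig import env
t=env.snapshot("top");s=env.snapshot("side")
for c in[(.105,.105),(.105,-.105),(-.105,-.105),(-.105,.105)]:
    p=np.r_[w2(c),.19]; print(c,"bottom side pred",proj(s,p).round(1),"lifted 11mm",proj(s,p+[0,0,.011]).round(1))
print(quad(wood(s["image"],(205,125,350,245)) if 0 else wood(s["image"],(205,125,359,245))).round(1).tolist())
a=s["image"][180:245,240:365];cv2.imwrite("pics/z10.png",cv2.resize(a,None,fx=6,fy=6,interpolation=2))
o=env.observe();print(o["ee_pos"],o["wrist_force"],o["time_s"])
```

```text
(0.105, 0.105) bottom side pred [312.4 142.5] lifted 11mm [312.3 138.9]
(0.105, -0.105) bottom side pred [353.2 204.1] lifted 11mm [353.4 200.6]
(-0.105, -0.105) bottom side pred [257.1 238.8] lifted 11mm [256.4 235.5]
(-0.105, 0.105) bottom side pred [225.9 169.8] lifted 11mm [225.  166.3]
[[311.5, 140.10000610351562], [224.10000610351562, 166.0], [256.5, 238.1999969482422], [353.6000061035156, 203.3000030517578]]
[0.36430463 0.09458104 0.28282246] [-0.47736917 -0.07526089 -0.16026217] 11.4
```

View pics/z10.png

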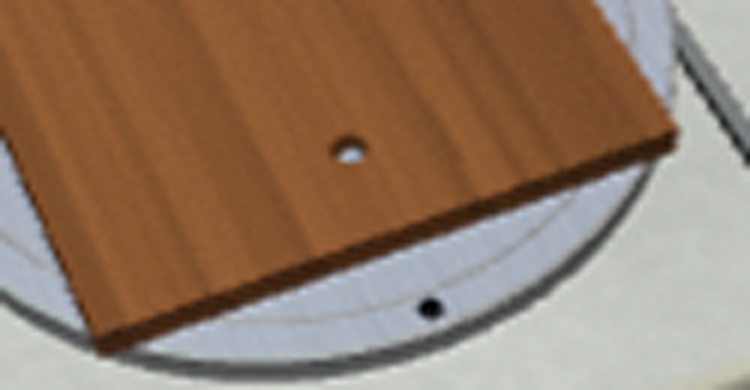

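Run:
```python
from h import *
from rig import env
s=env.snapshot("side");im=cv2.imread("pics/side0.png")
print("start quad",quad(wood(im,(205,125,359,245))).round(1).tolist())
for c in[(.0885,.1183),(.0885,-.0917),(-.1215,-.0917)]: print(c,proj(s,np.r_[w2(c),.19]).round(1), proj(s,np.r_[w2(c),.202]).round(1))
```

```text
start quad [[302.8999938964844, 135.0], [215.89999389648438, 164.39999389648438], [246.5, 236.1999969482422], [343.5, 197.89999389648438]]
(0.0885, 0.1183) [303.7 141.1] [303.5 137.2]
(0.0885, -0.0917) [343.2 202.3] [343.3 198.4]
(-0.1215, -0.0917) [246.9 236.8] [246.  233.1]
```

```bash
python3 -c "
from rig import env
print(env.finish_job())"
```

```text
the job is handed in; nothing more can be done
None
```

The bat is seated on both pins and lies flat. I handed the job in at about 11.5 s.

I pushed the bat's left edge about 13 mm to the right with the two open fingertips. Then I pushed its near edge about 16 mm forward until both holes dropped over the pins. The bat was never gripped or lifted. Afterwards I backed the hand off and raised it clear; the wrist force there was near zero.

**Final checks:**
- **Position:** the hole centres gave the bat's centre about 0.8 mm short of the wheel's centre in x and 0.0 mm off in y. Its turn was about -0.3°, which is within the play of the holes.
- **Flatness:** in the side view, both ends of the bat's lower right edge are within about 0.8 pixel of the flat prediction. At the start the far right corner was 4.4 pixels higher than flat. The far left corner also came down; it now sits about 1.5 pixels below the flat prediction.
- **Calibration:** the side and top cameras disagree by about 2–3 mm on the rim dot, roughly the stated calibration error. That was too little to change the result.

None of the moves went near the bowl, loop tool, mug or jar. They look unmoved in the later pictures, but I did not measure them.

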